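Pop the card tray of a gateway with the eject pin

ROBOT

A 6-joint arm with a two-finger parallel gripper is mounted at the origin on the work surface. World frame = base frame: x ahead of the robot, y to its left, z up, the work surface at z = 0. Lengths are in m, angles in rad, forces in N, time in s.
With the tool pointing down it reaches from about 0.25 to 0.775 m from the base axis. Payload 4 kg.
Tool frame: the origin (TCP) lies on the centre line of the jaws, within the pads' length; the fingertips stand 22 mm ahead of it and the grasp point (between the pads) lies 3 mm ahead of it; z points along the fingers, y is the direction in which the jaws open and shut (so a half turn about z gives the same grasp; the last joint's range is limited). The gripper opens to 94 mm and grips with 3 to 60 N. Pads are 16 mm wide; open, the fingers measure 119 mm over their backs; the gripper's body (75 mm by 177 mm) begins 78 mm behind the grasp point.
Start: joints at [1.107, 0.087, 1.371, -0, 1.684, -0.103], TCP at [0.194, 0.515, 0.228] pointing down, gripper open.
Joint ranges: [-3.1, 3.1], [-0.76, 2.03], [0.27, 2.55], [-1.08, 4.22], [0.17, 2.65], [-2.57, 2.57]. Speed limits (rad/s): [2.79, 2.79, 3.14, 3.14, 3.14, 3.14].

INTERFACE

Orientations are given as [roll, pitch, yaw] about the fixed x, y, z axes, in that order (R = Rz(yaw) Ry(pitch) Rx(roll)).
In Python, from bench import robot gives the robot as it stands. The module is installed in compiled form; this text tells all that it offers.
- The arm moves only by the shell command python3 -m inch 'ROWS'. ROWS is JSON, a list of rows, each an object with "linear": the shift along the world's x, y, z scaled (see below), a list of three; "twist": the turn about the world's z scaled (see below); "gripper": the opening, from 0 (shut) to 1 (fully open). In form: [{"linear": [x, y, z], "twist": twist, "gripper": gripper}, ...]. A call has 1 to 10 rows; each row is the pose to reach, as a shift and turn from the pose commanded when the call began; what a row does not reach only later rows make up. The controller multiplies each number of a shift by 0.1 m and each number of a turn by 60 degrees. A row lasts 1/12 s, in which the tool goes at most 41.7 mm and 7.16 degrees, less where a joint would pass 70% of its speed; a pose out of reach is approached as far as the arm can. A call with a number of a shift or a turn outside -1 to 1 is refused whole. A call with a gripper value outside its range is refused whole. The fingers move at their own pace and stop on an object; the grip force is fixed at half the most. Time passes only in rows, so rows that repeat a pose let the fingers close. It gives the time, the measured TCP pose, the force and the opening at its end, in the units of the state.
- robot.get_obs(): the state, without advancing time (a new reading comes with each control period).
- robot.snapshot(name): name is "scene" or "top"; returns a dict with "image" (384x512x3 uint8, red, green, blue), "depth" (384x512 float32, m along the optical axis (not along the pixel's ray), 0 where there is no reading), "mtx" (3x3 intrinsics, pixels), "rvec" (rotation vector, rad) and "tvec" (3), from world to camera coordinates, as OpenCV has them. Camera axes: x right, y down, z forward; pixel columns grow to the right and rows downward; lengths in m; the calibration is good to about 2 mm. A picture is of the moment at which its call begins.
- robot.close_job(): hands the job in, once; it reports no verdict.
The state is a dict: "time": time; "joint_positions": joint angles; "qvel": joint speeds; "joint_torque": joint torques, N m; "tool_pos": TCP position; "ee_rot": TCP orientation; "wrist_force": force on the tool from outside, world axes, zero at the start; "wrist_torque": the same for the moment, N m; "width": finger opening in m.
Only numpy, scipy, OpenCV 4.12 (cv2) and the standard library are available. Lean on these libraries where they do the work, as an engineer would, in place of code of your own. Each camera call takes 0.05 s, during which the arm holds its last target.

TASK

Take the pin tool from its holder and release the card tray of the white gateway with it: feel for the small hole in the metal cover plate on top, push the pin in gently until the hidden spring catch lets go and the tray springs out of the front, then stand the pin tool back in its holder, upright and fully seated, and let go. Feel your way with light pressure: never press on the gateway with more than 25 N. Leave the mug, screwdriver, loose antenna and cardboard box where they are.

Things in the scene. Friction and masses are not known exactly. Their poses are not given: they have to be found in the camera images.
- gateway: White plastic desktop gateway, 200 (x) x 260 (y) x 55 mm high, fixed to the desk. Origin: centre of its underside, z up. Its front, with the tray, looks to its own -x. 15 stub antennas, 68 mm tall, stand upright on its top at x from -35 to +69, y from +35 to +95 mm.
- cover_mid (a point): Point fixed to the gateway at (-35, -55, 59) mm, axes as the gateway's: nominal middle, on the upper face, of the aluminium cover plate (44 x 64 x 4 mm) on the case. Its round release hole, 8 mm wide with 1 mm chamfer, is mid-plate; but the plate's screws sit in slots, so hole and plate really lie up to 11 mm either way along the gateway's y from here (in x they are true). Screwed tight.
- catch_mid (a point): Point 18 mm below cover_mid: nominal rest of the hidden catch's flat head (38 mm long along y), which lies below the hole wherever that is. Its true height is up to 6 mm above or below this. It resists with 3 N at first, growing 0.5 N per mm; pressed 5 mm (about 6 N) it frees the tray; a hard stop follows at 8 mm. Left alone it springs back up and the tray stays out.
- tray (a joint): Grey card tray in the gateway's front, 88 mm wide, its front face 16 mm high, under the cover plate's side (gateway y = -55 mm). 0 = latched shut; a spring drives it straight out to the gateway's -x to 0.030 m once the catch lets go. It cannot be pulled out while latched.
- holder: Grey plastic block 64 x 64 x 50 mm high, fixed to the desk, with an upright hole, 9 mm wide with a 3 mm chamfer (15 mm at the mouth), 46 mm deep, in the centre of its top. Origin: centre of its underside, z up.
- pin: Loose pin tool, 60 g, standing upright in the holder at the start. Origin at the pin's tip, z up to the handle. From the tip: bare steel pin, 5 mm diameter, 44 mm long; round flange 26 mm diameter, z 44 to 48 mm; square black handle 14 x 14 mm with its sides along the tool's x and y, z 48 to 93 mm. Seated, its flange rests on the holder's top, with the tip 6 mm above the desk.
- pin_tip (a point): The tip of the pin (the pin tool's origin).
- mug: White mug, 80 mm wide, 90 mm high, origin at the centre of its underside: leave alone.
- screwdriver: Screwdriver, 160 mm long, lying on the desk: leave alone.
- spare_antenna: Loose stub antenna, 104 mm long, lying on the desk: leave alone.
- card_box: Cardboard box 90 x 60 x 35 mm: leave alone.
Mind the look-alikes: they are no part of the job. Leave any blue or purple look-alike of the pin alone.

How it is judged:
By the outcome, as a careful person would: the job done as asked, in the order asked, and still so for the second after the job is handed in, with the robot touching nothing.
It also fails if it takes over 72 s, if anything falls off the work surface, if the arm or the gripper's body presses on something with over 40 N, if the wrist force passes 120 N, or if a joint passes its speed limit or range.

## Working session

There is one attempt and no reset: what is moved stays moved. The work goes in short steps, Python scripts to look and compute and a shell command to move; the robot and the scene stay as the last step left them, time stands still between calls to the robot, and variables do not carry over. Pictures are saved under pics/ and viewed, and the job is handed in when it is done.

```bash
mkdir -p pics
cat > h.py <<'E'
import numpy as np, cv2
from bench import robot
def snap(name,fn):
    s=robot.snapshot(name); np.savez('pics/'+fn+'.npz',**s); cv2.imwrite('pics/'+fn+'.png',s['image'][:,:,::-1]); return s
def load(fn): return dict(np.load('pics/'+fn+'.npz'))
def world(s,u,v,d=None):
    R=cv2.Rodrigues(s['rvec'])[0]
    if d is None: d=s['depth'][int(round(v)),int(round(u))]
    c=np.linalg.inv(s['mtx'])@[u,v,1]*d
    return R.T@(c-s['tvec'].ravel())
def atz(s,u,v,z):
    R=cv2.Rodrigues(s['rvec'])[0]; o=-R.T@s['tvec'].ravel(); r=R.T@np.linalg.inv(s['mtx'])@[u,v,1]
    return o+r*(z-o[2])/r[2]
def proj(s,p): return cv2.projectPoints(np.float64(p).reshape(-1,3),s['rvec'],s['tvec'],s['mtx'],None)[0].reshape(-1,2)
def crop(s,u0,v0,u1,v1,k,fn): cv2.imwrite('pics/'+fn+'.png',cv2.resize(s['image'][v0:v1,u0:u1,::-1],None,fx=k,fy=k,interpolation=cv2.INTER_CUBIC))
E
python3 - <<'E'
from h import *
a=snap('scene','s0');b=snap('top','t0')
o=robot.get_obs();print(o['tool_pos'],o['ee_rot'],o['width'],o['time'],o['wrist_force'])
E
```

```text
[0.19397456 0.51418024 0.22643295] [-3.13963540e+00 -1.67949440e-04  2.78075213e+00] 0.0938776849117615 0.1 [ 0.56296769 -0.38126246 -1.43433017]
```

View pics/s0.png

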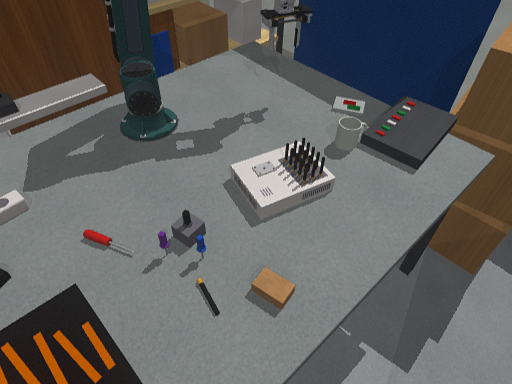

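View pics/t0.png

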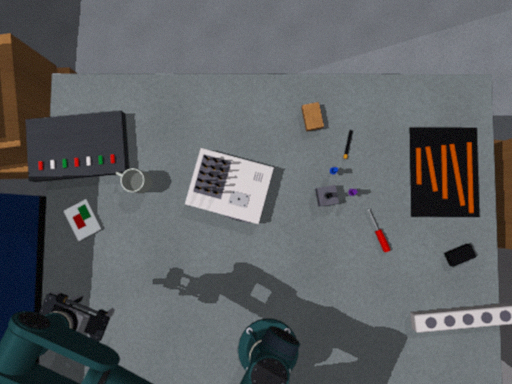

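The scene picture shows the holder with the black pin at about (188,228), with purple and blue look-alikes at (163,240) and (200,243). In the top view the gateway is at about (230,186), its plate at (239,199), and the holder at (330,195). I'll enlarge these areas.

Run:
```python
from h import *
a=load('s0');b=load('t0')
crop(b,300,150,380,210,10,'c1');crop(b,180,140,280,230,8,'c2');crop(a,220,130,340,220,6,'c3');crop(a,140,190,230,270,7,'c4')
R=cv2.Rodrigues(b['rvec'])[0];print(b['mtx'],-R.T@b['tvec'].ravel(),R)
```

```text
[[377.85358848   0.         258.04493767]
 [  0.         377.85358848 185.94054713]
 [  0.           0.           1.        ]] [0.47396342 0.0178861  1.34341226] [[ 0.00987267 -0.9998473  -0.01441868]
 [-0.99774839 -0.0088933  -0.06647597]
 [ 0.06633759  0.01504251 -0.99768384]]
```

View pics/c1.png

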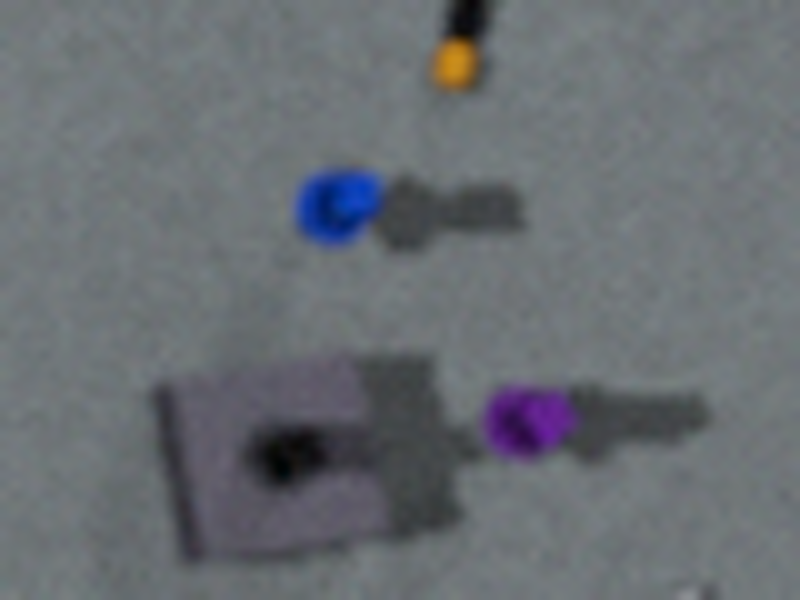

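View pics/c2.png

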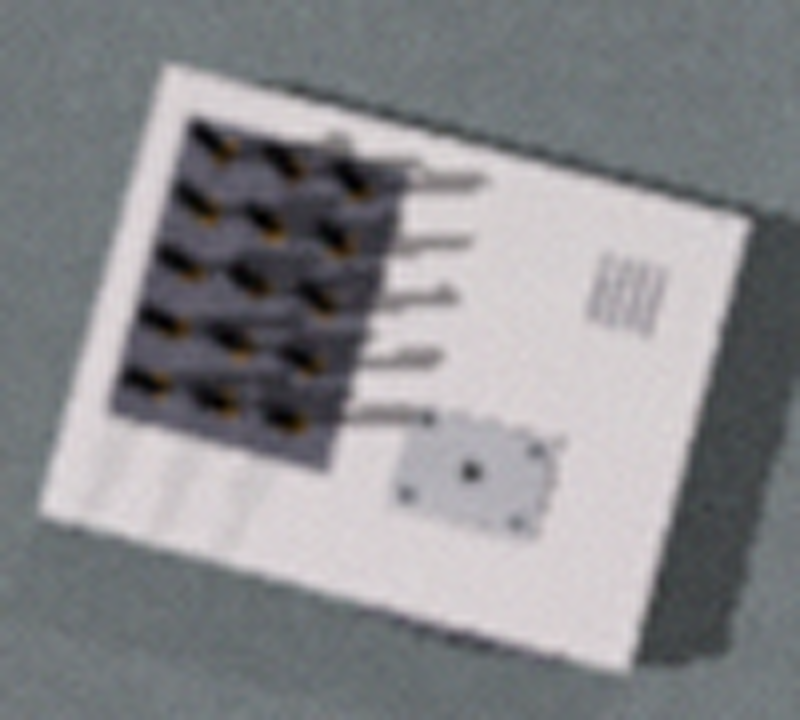

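View pics/c3.png

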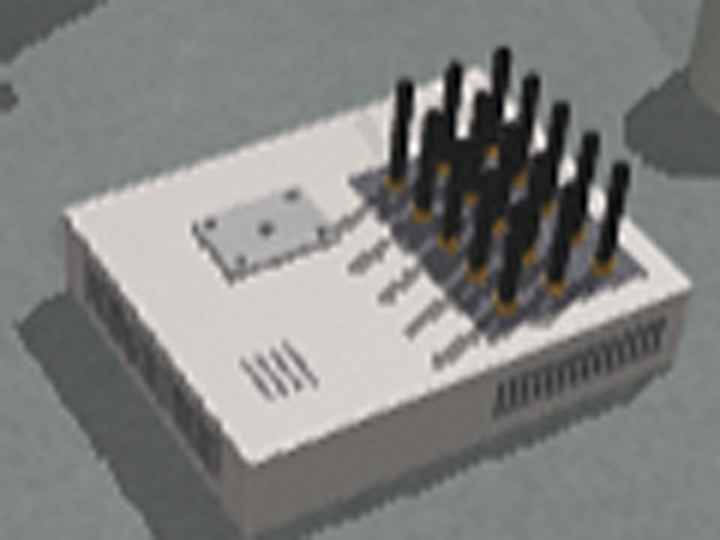

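View pics/c4.png

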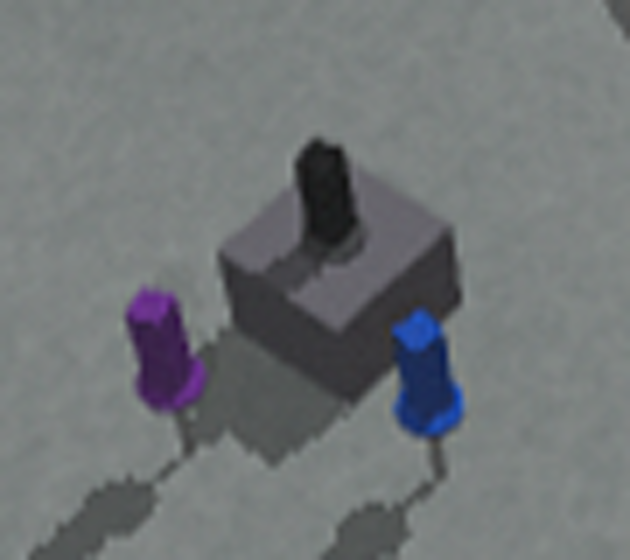

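Run:
```python
from h import *
from scipy.optimize import least_squares
a=load('s0');b=load('t0')
g=lambda c,o,k:np.array(o)+(np.array(c)+.5)/k-.5
def fit(obs,x0):
    def T(p,q): c,s=np.cos(p[2]),np.sin(p[2]); return np.c_[c*q[:,0]-s*q[:,1]+p[0],s*q[:,0]+c*q[:,1]+p[1],q[:,2]]
    r=least_squares(lambda p:np.concatenate([(proj(S,T(p,q))-px).ravel() for S,q,px in obs]),x0)
    print(r.x,np.degrees(r.x[2]));print(r.fun.round(2)); return r.x,T
X,Y,Z=.1,.13,.055
qt=np.array([[X,Y,Z],[X,-Y,Z],[-X,-Y,Z],[-X,Y,Z]])
pt=g([(168,65),(750,220),(632,672),(40,515)],(180,140),8)
# scene c3: left corner(68,213)?? bottom (252,466), right (690,288)
ps=g([(252,466),(690,288),(68,213)],(220,130),6)
qs=np.array([[X,-Y,Z],[X,Y,Z],[-X,-Y,Z]])
for obs in ([(b,qt,pt)],[(a,qs,ps)],[(b,qt,pt),(a,qs,ps)]):
    p,T=fit(obs,[.47,.09,-.2])
c,s=np.cos(p[2]),np.sin(p[2])
for S,px in ((b,g((472,470),(180,140),8)),(a,g((266,230),(220,130),6))):
    w=atz(S,*px,.059);d=w[:2]-p[:2];print('hole',w,'local',[c*d[0]+s*d[1],-s*d[0]+c*d[1]])
h=.032
q=np.array([[h,h,.05],[-h,h,.05],[-h,-h,.05],[h,-h,.05]])
pt=g([(163,385),(190,560),(392,528)],(300,150),10)
ps=g([(218,255),(338,330),(455,230)],(140,190),7)
print('holder')
# scene corners: left, near(bottom), right
c0=atz(b,330,195,.05)[:2]
print([atz(a,*x,.05) for x in ps],[atz(b,*x,.05) for x in pt])
for n,S,px,z in (('pintop',b,g((283,455),(300,150),10),.099),('pintop',a,g((318,148),(140,190),7),.099),('flange',a,g((333,243),(140,190),7),.054),('purple',a,g((165,385),(140,190),7),.046),('purple',b,g((525,422),(300,150),10),.093),('blue',a,g((430,405),(140,190),7),.046),('blue',b,g((340,205),(300,150),10),.093),('tip',a,g((190,450),(140,190),7),0),('bt',a,g((442,477),(140,190),7),0)): print(n,atz(S,*px,z))
```

```text
[ 0.56060216  0.13613562 -0.25095462] -14.378640308153715
[-0.11  0.09  0.07 -0.07 -0.22  0.05  0.26 -0.07]
[ 0.56295174  0.1353358  -0.25521216] -14.622579810257623
[-0.21  0.03  0.9  -0.18 -0.69 -0.1 ]
[ 0.56145703  0.1359639  -0.25157739] -14.414322421488007
[-0.03 -0.17  0.14 -0.29 -0.19 -0.18  0.3  -0.35 -0.22 -0.31  0.64 -0.66
 -0.88 -0.3 ]
hole [0.5165916  0.10312336 0.059     ] local [np.float64(-0.03527804428720653), np.float64(-0.04297519333609048)]
hole [0.5175272  0.10060239 0.059     ] local [np.float64(-0.033744348904311564), np.float64(-0.04518390319650291)]
holder
[array([ 0.50722193, -0.23912383,  0.05      ]), array([ 0.56739257, -0.22635885,  0.05      ]), array([ 0.55890611, -0.16457042,  0.05      ])] [array([ 0.55449327, -0.16051492,  0.05      ]), array([ 0.49476538, -0.16968926,  0.05      ]), array([ 0.50633059, -0.23843698,  0.05      ])]
pintop [ 0.5287443  -0.19310905  0.099     ]
pintop [ 0.52730131 -0.19944546  0.099     ]
flange [ 0.5351427  -0.20472237  0.054     ]
purple [ 0.54199556 -0.28677099  0.046     ]
purple [ 0.54064945 -0.27384539  0.093     ]
blue [ 0.61529802 -0.22027972  0.046     ]
blue [ 0.61215524 -0.21317934  0.093     ]
tip [ 0.54119247 -0.283873    0.        ]
bt [ 0.61620369 -0.22045131  0.        ]
```

Run:
```python
from h import *
a=load('s0');t=[]
k=16;u0,v0=170,203
im=cv2.resize(a['image'][203:243,170:208,::-1],None,fx=k,fy=k,interpolation=cv2.INTER_CUBIC)
im=cv2.convertScaleAbs(im,alpha=2)
outs=[]
for yaw in (10,40):
    o=im.copy();y=np.radians(yaw)
    for z in (.054,.099):
        q=np.array([[np.cos(y+j*np.pi/2+np.pi/4)*.0099+.531,np.sin(y+j*np.pi/2+np.pi/4)*.0099-.2005,z] for j in range(4)])
        p=((proj(a,q)-[u0,v0]+.5)*k).astype(int)
        cv2.polylines(o,[p],True,(0,0,255),1)
    for hy in (9.5,):
        q=np.array([[np.cos(np.radians(hy)+j*np.pi/2+np.pi/4)*.04525+.531,np.sin(np.radians(hy)+j*np.pi/2+np.pi/4)*.04525-.2005,.05] for j in range(4)])
        cv2.polylines(o,[((proj(a,q)-[u0,v0]+.5)*k).astype(int)],True,(0,255,0),1)
    outs.append(o)
cv2.imwrite('pics/c5.png',cv2.resize(np.hstack(outs),None,fx=.65,fy=.65))
```

```text
(no output)
```

View pics/c5.png

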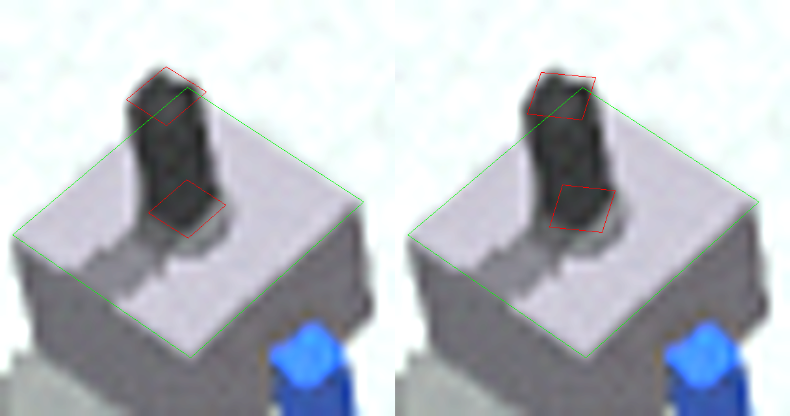

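The overlay puts the holder at (0.531, -0.2005) with yaw 9.5°. The handle sits within a few mm of centre, turned roughly 20°. I'll move over it.

```bash
python3 -m inch '[{"linear":[0.48,-1,0],"twist":-0.117,"gripper":1},{"linear":[0.48,-1,0],"twist":-0.117,"gripper":1},{"linear":[0.48,-1,0],"twist":-0.117,"gripper":1}]'
python3 -m inch '[{"linear":[0.48,-1,0],"twist":-0.117,"gripper":1},{"linear":[0.48,-1,0],"twist":-0.117,"gripper":1},{"linear":[0.48,-1,0],"twist":-0.117,"gripper":1}]'
python3 -m inch '[{"linear":[0.48,-1,0],"twist":-0.117,"gripper":1},{"linear":[0.48,-1,0],"twist":-0.117,"gripper":1},{"linear":[0.48,-1,0],"twist":-0.117,"gripper":1}]'
python3 -m inch '[{"linear":[0.48,-1,0],"twist":-0.117,"gripper":1},{"linear":[0.48,-1,0],"twist":-0.117,"gripper":1},{"linear":[0.48,-1,0],"twist":-0.117,"gripper":1}]'
python3 -m inch '[{"linear":[0.48,-1,0],"twist":-0.117,"gripper":1},{"linear":[0.48,-1,0],"twist":-0.117,"gripper":1},{"linear":[0.48,-1,0],"twist":-0.117,"gripper":1}]'
python3 -m inch '[{"linear":[0.48,-1,0],"twist":-0.117,"gripper":0.5},{"linear":[0.48,-1,0],"twist":-0.117,"gripper":0.5},{"linear":[0.48,-1,0],"twist":-0.117,"gripper":0.5}]'
python3 -m inch '[{"linear":[0.48,-1,0],"twist":-0.117,"gripper":0.5},{"linear":[0.48,-1,0],"twist":-0.117,"gripper":0.5},{"linear":[0.48,-1,0],"twist":-0.117,"gripper":0.5},{"linear":[0.48,-1,0],"twist":-0.117,"gripper":0.5}]'
```

```text
time: 0.35
tool_pos: [0.2426, 0.4123, 0.2266]
ee_rot: [-3.139, 0.001, 2.658]
wrist_force: [-0.6, 1.2, 0.3]
width: 0.0941
time: 0.6
tool_pos: [0.2907, 0.3118, 0.227]
ee_rot: [-3.14, 0.001, 2.534]
wrist_force: [0.0, 0.8, -1.0]
width: 0.094
time: 0.85
tool_pos: [0.3387, 0.2118, 0.2272]
ee_rot: [-3.141, 0.001, 2.411]
wrist_force: [0.8, -0.6, 0.1]
width: 0.0942
time: 1.1
tool_pos: [0.3867, 0.1117, 0.2271]
ee_rot: [-3.141, 0.001, 2.288]
wrist_force: [-0.1, -0.3, 0.5]
width: 0.0941
time: 1.35
tool_pos: [0.4347, 0.0115, 0.227]
ee_rot: [-3.141, 0.001, 2.166]
wrist_force: [0.5, 0.7, 0.3]
width: 0.0942
time: 1.6
tool_pos: [0.4827, -0.0886, 0.2267]
ee_rot: [-3.141, 0.0, 2.043]
wrist_force: [0.0, -0.2, 0.1]
width: 0.0772
time: 1.93
tool_pos: [0.531, -0.1901, 0.2253]
ee_rot: [-3.139, 0.0, 1.918]
wrist_force: [-0.2, 0.6, -1.0]
width: 0.0511
```

```bash
python3 -m inch '[{"linear":[0,-0.11,-0.4],"twist":0,"gripper":0.5},{"linear":[0,-0.11,-0.8],"twist":0,"gripper":0.5},{"linear":[0,-0.11,-0.8],"twist":0,"gripper":0.5}]'
python3 - <<'E'
from h import *
a=snap('scene','s1');crop(a,130,150,250,270,6,'c6')
E
```

```text
time: 2.18
tool_pos: [0.5233, -0.1931, 0.1361]
ee_rot: [-3.127, -0.016, 1.922]
wrist_force: [-0.7, 1.1, -3.1]
width: 0.0471
```

View pics/c6.png

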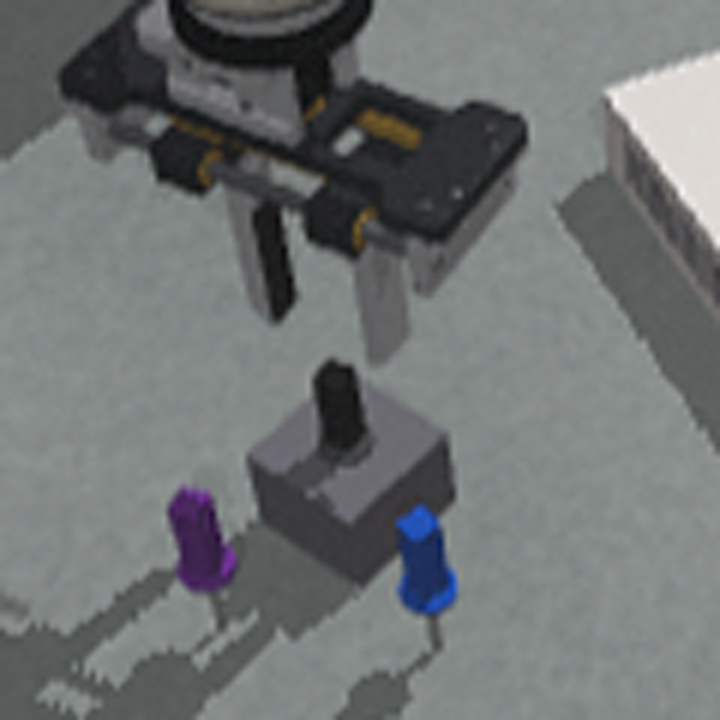

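The fingers straddle the handle (crop about (340,400)), and both look-alikes are clear. I'll let the arm settle, then descend.

```bash
python3 -m inch '[{"linear":[0,0,0],"twist":0,"gripper":0.5},{"linear":[0,0,0],"twist":0,"gripper":0.5},{"linear":[0,0,0],"twist":0,"gripper":0.5}]'
python3 - <<'E'
from h import *
o=robot.get_obs();print(o['tool_pos'],o['ee_rot'])
a=snap('scene','s2');crop(a,150,160,230,240,9,'c7')
E
```

```text
time: 2.48
tool_pos: [0.5323, -0.1969, 0.1517]
ee_rot: [3.136, 0.005, 1.924]
wrist_force: [0.1, 0.0, -0.2]
width: 0.0472
[ 0.53227347 -0.1968609   0.15173656] [3.13646651 0.00515837 1.92390678]
```

View pics/c7.png

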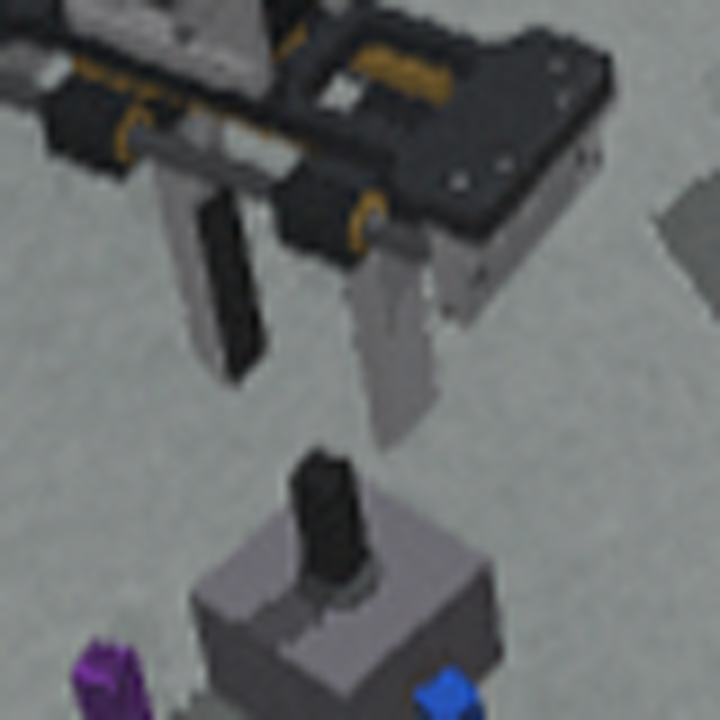

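```bash
python3 -m inch '[{"linear":[0,0,0],"twist":0,"gripper":0.5},{"linear":[0,0,-0.2],"twist":0,"gripper":0.5},{"linear":[0,0,-0.35],"twist":0,"gripper":0.5},{"linear":[0,0,-0.5],"twist":0,"gripper":0.5},{"linear":[0,0,-0.6],"twist":0,"gripper":0.5},{"linear":[0,0,-0.65],"twist":0,"gripper":0.5},{"linear":[0,0,-0.65],"twist":0,"gripper":0.5},{"linear":[0,0,-0.65],"twist":0,"gripper":0.5}]'
```

```text
time: 3.2
tool_pos: [0.5306, -0.1966, 0.0832]
ee_rot: [3.141, 0.001, 1.923]
wrist_force: [0.3, 0.2, -0.3]
width: 0.0469
```

```bash
python3 -m inch '[{"linear":[0,-0.03,-0.02],"twist":0,"gripper":0.5},{"linear":[0,-0.03,-0.02],"twist":0,"gripper":0.5},{"linear":[0,-0.03,-0.02],"twist":0,"gripper":0.3},{"linear":[0,-0.03,-0.02],"twist":0,"gripper":0.2},{"linear":[0,-0.03,-0.02],"twist":0,"gripper":0},{"linear":[0,-0.03,-0.02],"twist":0,"gripper":0},{"linear":[0,-0.03,-0.02],"twist":0,"gripper":0},{"linear":[0,-0.03,-0.02],"twist":0,"gripper":0}]'
python3 - <<'E'
from h import *
a=snap('scene','s3');crop(a,150,160,230,240,9,'c8')
b=snap('top','t3');crop(b,290,140,390,230,8,'c9')
o=robot.get_obs();print(o['tool_pos'],o['wrist_force'],o['wrist_torque'])
E
```

```text
time: 3.87
tool_pos: [0.5302, -0.1994, 0.0805]
ee_rot: [3.141, 0.0, 1.923]
wrist_force: [0.5, -0.2, -0.9]
width: 0.0136
[ 0.5302153  -0.19937828  0.08056539] [-0.16832232 -0.88571578  0.59217292] [-0.11841162  0.06817145 -0.03918235]
```

View pics/c8.png

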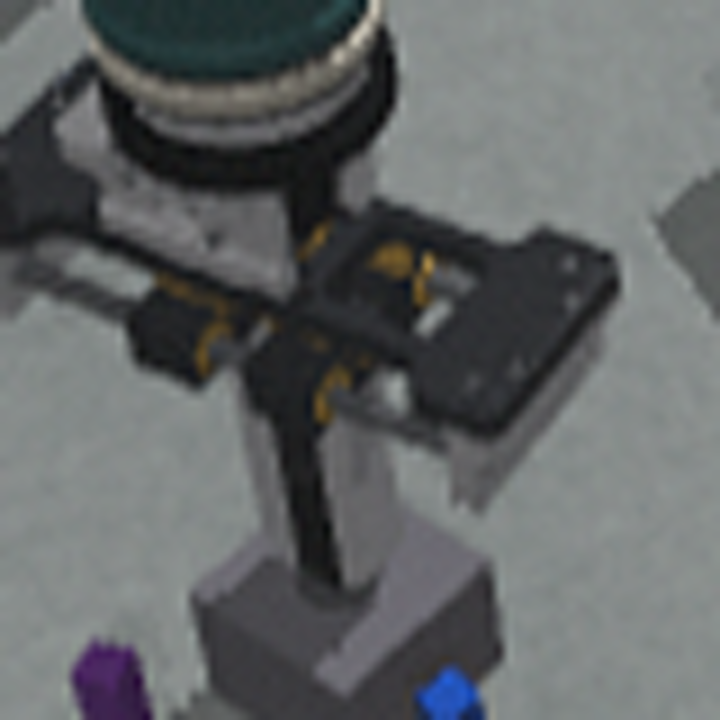

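The handle is gripped squarely (width 13.6 mm). At this seated pose the TCP is at (0.5302, -0.1994, 0.0806), so the tip is 74.5 mm below the TCP. Now I'll lift it.

```bash
python3 -m inch '[{"linear":[0,0,0.1],"twist":0,"gripper":0},{"linear":[0,0,0.25],"twist":0,"gripper":0},{"linear":[0,0,0.4],"twist":0,"gripper":0},{"linear":[0,0,0.6],"twist":0,"gripper":0},{"linear":[0,0,0.8],"twist":0,"gripper":0},{"linear":[0,0,0.8],"twist":0,"gripper":0},{"linear":[0,0,0.8],"twist":0,"gripper":0},{"linear":[0,0,0.8],"twist":0,"gripper":0}]'
python3 - <<'E'
from h import *
a=snap('scene','s4');crop(a,140,130,230,220,8,'d1')
o=robot.get_obs();print(o['tool_pos'],o['ee_rot'],o['wrist_force'])
p=np.array(o['tool_pos']);q=np.array([p-[0,0,.0745],p-[0,0,.0305],p-[0,0,.019]])
print((proj(a,q)-[140,130]+.5)*8)
E
```

```text
time: 4.63
tool_pos: [0.5297, -0.1992, 0.1596]
ee_rot: [-3.141, -0.001, 1.923]
wrist_force: [1.1, -0.3, -0.2]
width: 0.0142
[ 0.52936021 -0.1989845   0.1588365 ] [-3.13971118e+00 -2.10087478e-03  1.92312930e+00] [-0.10871362 -0.33956411 -0.38751958]
[[374.20504145 681.46430081]
 [357.82154392 592.63963474]
 [353.35565465 568.42739785]]
```

View pics/d1.png

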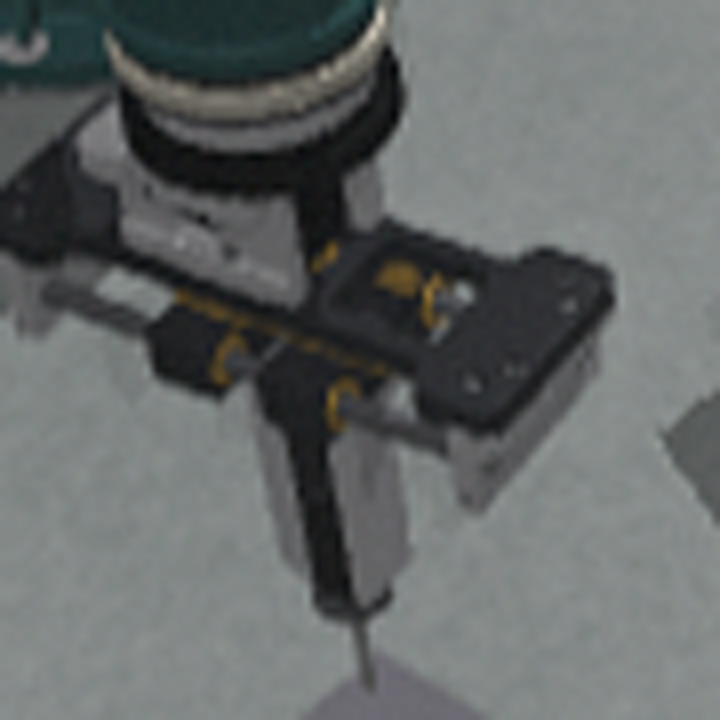

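The pin is held upright with its tip at crop (370,688), about 1 px from the predicted position. I'll carry it above the hole estimate (0.517, 0.102).

```bash
python3 -m inch '[{"linear":[0,0.15,0.05],"twist":0,"gripper":0},{"linear":[0,0.4,0.1],"twist":0,"gripper":0},{"linear":[0,0.7,0.1],"twist":0,"gripper":0},{"linear":[-0.02,1,0.1],"twist":0,"gripper":0}]'
python3 -m inch '[{"linear":[-0.02,0.3,0],"twist":0,"gripper":0},{"linear":[-0.03,0.6,0],"twist":0,"gripper":0},{"linear":[-0.04,1,0],"twist":0,"gripper":0}]'
python3 -m inch '[{"linear":[-0.02,0.3,0],"twist":0,"gripper":0},{"linear":[-0.03,0.6,0],"twist":0,"gripper":0},{"linear":[-0.05,0.8,0],"twist":0,"gripper":0},{"linear":[-0.06,0.95,0],"twist":0,"gripper":0},{"linear":[-0.07,1,0],"twist":0,"gripper":0},{"linear":[-0.07,1,0],"twist":0,"gripper":0},{"linear":[-0.07,1,0],"twist":0,"gripper":0},{"linear":[-0.07,1,0],"twist":0,"gripper":0}]'
python3 - <<'E'
from h import *
a=snap('scene','s5');crop(a,220,80,340,200,6,'d2')
o=robot.get_obs();print(o['tool_pos'],o['ee_rot'],o['wrist_force'])
p=np.array(o['tool_pos']);q=np.array([p-[0,0,.0745],p-[0,0,.0305],[.5168,.102,.059]])
print((proj(a,q)-[220,80]+.5)*6)
E
```

```text
time: 5.02
tool_pos: [0.5278, -0.0976, 0.1698]
ee_rot: [-3.141, -0.001, 1.922]
wrist_force: [1.2, 1.4, -1.1]
width: 0.014
time: 5.27
tool_pos: [0.5231, 0.002, 0.1696]
ee_rot: [-3.14, -0.0, 1.922]
wrist_force: [0.6, 0.1, -1.0]
width: 0.014
time: 5.93
tool_pos: [0.517, 0.0999, 0.1702]
ee_rot: [-3.141, 0.0, 1.922]
wrist_force: [0.7, -0.2, -0.2]
width: 0.014
[0.5171614  0.09970075 0.1703279 ] [-3.14122215e+00  2.40328898e-04  1.92178169e+00] [-0.8520563  -0.24339399 -1.17462343]
[[267.13922915 477.25743014]
 [270.13307946 409.67189697]
 [267.45205633 528.56963934]]
```

View pics/d2.png

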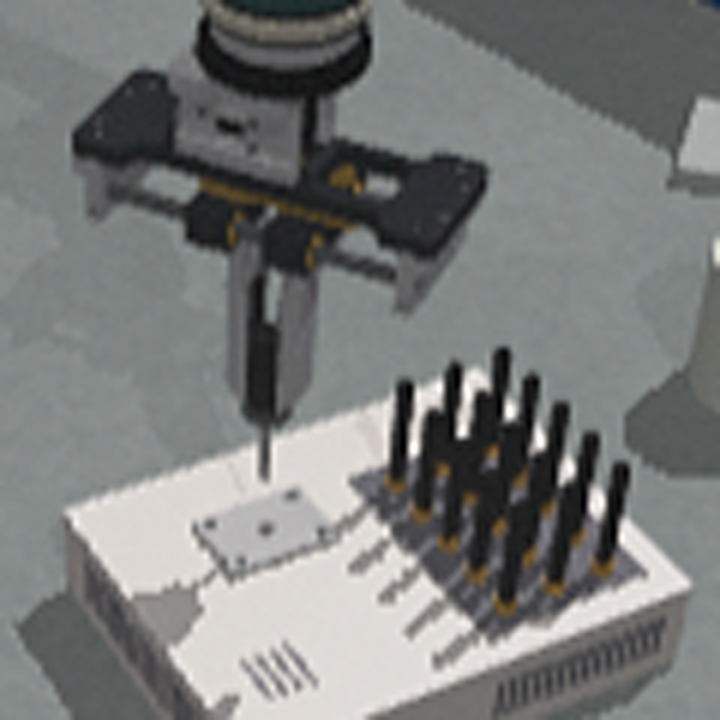

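The tip is at crop (265,477), right above the hole at (266,529). I'll shift +2 mm in y and come down to just above the plate.

```bash
python3 -m inch '[{"linear":[0,0.02,-0.06],"twist":0,"gripper":0},{"linear":[0,0.02,-0.14],"twist":0,"gripper":0},{"linear":[0,0.02,-0.22],"twist":0,"gripper":0},{"linear":[0,0.02,-0.28],"twist":0,"gripper":0},{"linear":[0,0.02,-0.3],"twist":0,"gripper":0},{"linear":[0,0.02,-0.3],"twist":0,"gripper":0},{"linear":[0,0.02,-0.3],"twist":0,"gripper":0}]'
python3 - <<'E'
from h import *
a=snap('scene','s6');crop(a,240,140,290,190,14,'d3')
o=robot.get_obs();print(o['tool_pos'],o['ee_rot'],o['wrist_force'])
p=np.array(o['tool_pos']);q=np.array([p-[0,0,.0745],[p[0],p[1],.059],p-[0,0,.0305],[.5168,.102,.059]])
print((proj(a,q)-[240,140]+.5)*14)
E
```

```text
time: 6.57
tool_pos: [0.5171, 0.1025, 0.1403]
ee_rot: [-3.141, -0.0, 1.923]
wrist_force: [0.2, -0.3, -0.7]
width: 0.014
[0.51735487 0.10261495 0.14069411] [3.14109647e+00 1.03697451e-04 1.92311162e+00] [ 0.83611193 -0.09932258 -0.67690733]
[[348.8844349  369.31345552]
 [347.77658319 393.31924775]
 [355.88625276 217.59262091]
 [344.05479811 393.32915847]]
```

View pics/d3.png

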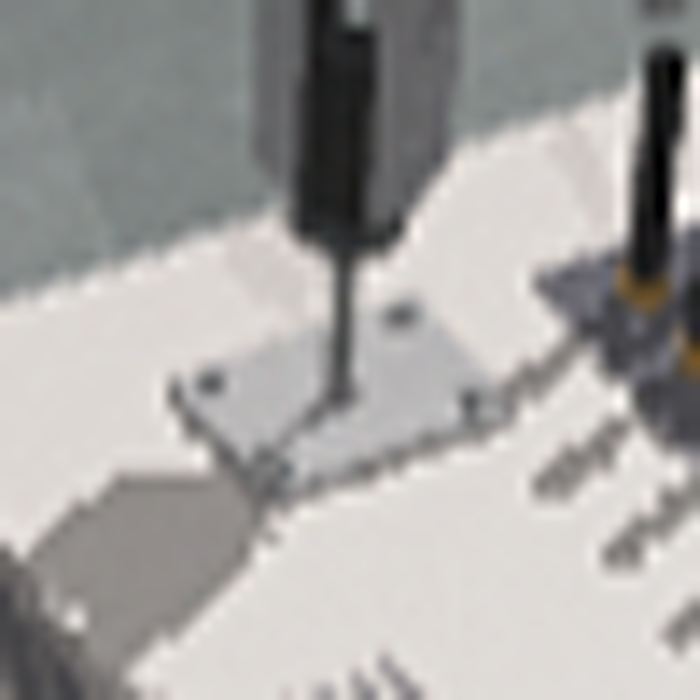

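The tip hangs over the hole (crop (340,390)), and its shadow meets it there. Now I'll feel downward in small steps.

```bash
python3 -m inch '[{"linear":[0,0,-0.01],"twist":0,"gripper":0},{"linear":[0,0,-0.02],"twist":0,"gripper":0},{"linear":[0,0,-0.03],"twist":0,"gripper":0},{"linear":[0,0,-0.04],"twist":0,"gripper":0},{"linear":[0,0,-0.05],"twist":0,"gripper":0},{"linear":[0,0,-0.05],"twist":0,"gripper":0}]'
for i in 1 2 3; do python3 -m inch '[{"linear":[0,0,-0.01],"twist":0,"gripper":0},{"linear":[0,0,-0.01],"twist":0,"gripper":0}]' | grep -E 'pos|force'; done
```

```text
time: 7.12
tool_pos: [0.517, 0.1026, 0.1352]
ee_rot: [-3.141, -0.0, 1.923]
wrist_force: [0.7, 0.0, -1.0]
width: 0.0143
tool_pos: [0.5171, 0.1026, 0.1343]
wrist_force: [-0.1, -0.8, 0.2]
tool_pos: [0.5171, 0.1026, 0.1334]
wrist_force: [0.6, 0.4, -1.0]
tool_pos: [0.5171, 0.1027, 0.1323]
wrist_force: [0.0, 0.3, -1.2]
```

```bash
for i in 1 2 3 4; do python3 -m inch '[{"linear":[0,0,-0.01],"twist":0,"gripper":0},{"linear":[0,0,-0.01],"twist":0,"gripper":0}]' | grep -E 'pos|force'; done
```

```text
tool_pos: [0.5171, 0.1027, 0.1313]
wrist_force: [-0.1, -0.1, -0.8]
tool_pos: [0.5171, 0.1027, 0.1303]
wrist_force: [-0.7, 1.2, -0.3]
tool_pos: [0.5171, 0.1027, 0.1293]
wrist_force: [0.3, 0.2, -0.9]
tool_pos: [0.5171, 0.1026, 0.1284]
wrist_force: [-0.5, 0.8, -0.2]
```

The tip is 5 mm below the plate surface with no force, so it is in the hole. I'll continue to the catch.

```bash
python3 -m inch '[{"linear":[0,0,-0.01],"twist":0,"gripper":0},{"linear":[0,0,-0.02],"twist":0,"gripper":0},{"linear":[0,0,-0.03],"twist":0,"gripper":0},{"linear":[0,0,-0.04],"twist":0,"gripper":0},{"linear":[0,0,-0.05],"twist":0,"gripper":0},{"linear":[0,0,-0.05],"twist":0,"gripper":0}]' | grep -E 'pos|force'
for i in 1 2 3 4 5; do python3 -m inch '[{"linear":[0,0,-0.01],"twist":0,"gripper":0},{"linear":[0,0,-0.01],"twist":0,"gripper":0},{"linear":[0,0,-0.01],"twist":0,"gripper":0}]' | grep -E 'pos|force'; done
```

```text
tool_pos: [0.5171, 0.1026, 0.1232]
wrist_force: [0.2, 1.4, -0.5]
tool_pos: [0.5171, 0.1026, 0.1224]
wrist_force: [-1.1, 1.7, -1.2]
tool_pos: [0.5171, 0.1026, 0.1214]
wrist_force: [-0.3, 0.6, -1.6]
tool_pos: [0.5172, 0.1026, 0.1204]
wrist_force: [-0.9, 1.0, -0.4]
tool_pos: [0.5171, 0.1026, 0.1194]
wrist_force: [0.1, 1.1, -0.3]
tool_pos: [0.5171, 0.1026, 0.1184]
wrist_force: [-0.3, 1.4, -0.3]
```

```bash
for i in 1 2 3 4 5 6; do python3 -m inch '[{"linear":[0,0,-0.01],"twist":0,"gripper":0},{"linear":[0,0,-0.01],"twist":0,"gripper":0},{"linear":[0,0,-0.01],"twist":0,"gripper":0}]' | grep -E 'pos|force'; done
```

```text
tool_pos: [0.5171, 0.1026, 0.1174]
wrist_force: [-0.5, 1.8, -0.2]
tool_pos: [0.5171, 0.1026, 0.1164]
wrist_force: [-0.3, 1.7, -0.6]
tool_pos: [0.5172, 0.1026, 0.1155]
wrist_force: [-0.7, 0.7, 0.2]
tool_pos: [0.5173, 0.1027, 0.1152]
wrist_force: [-1.6, 1.6, 4.4]
tool_pos: [0.5173, 0.1027, 0.1143]
wrist_force: [-2.2, 1.3, 4.6]
tool_pos: [0.5174, 0.1027, 0.1134]
wrist_force: [-2.3, 1.0, 5.4]
```

The catch is reached at TCP z ≈ 0.1155 (4.4 N). I'll press about 5 mm further.

```bash
for i in 1 2 3; do python3 -m inch '[{"linear":[0,0,-0.01],"twist":0,"gripper":0},{"linear":[0,0,-0.01],"twist":0,"gripper":0},{"linear":[0,0,-0.01],"twist":0,"gripper":0}]' | grep -E 'pos|force'; done
python3 - <<'E'
from h import *
b=snap('top','t6');crop(b,180,140,280,230,8,'d4')
E
```

```text
tool_pos: [0.5174, 0.1027, 0.1125]
wrist_force: [-2.2, 0.2, 6.6]
tool_pos: [0.5174, 0.1027, 0.1116]
wrist_force: [-2.3, 1.5, 6.2]
tool_pos: [0.5174, 0.1027, 0.1107]
wrist_force: [-1.8, 1.5, 6.6]
```

View pics/d4.png

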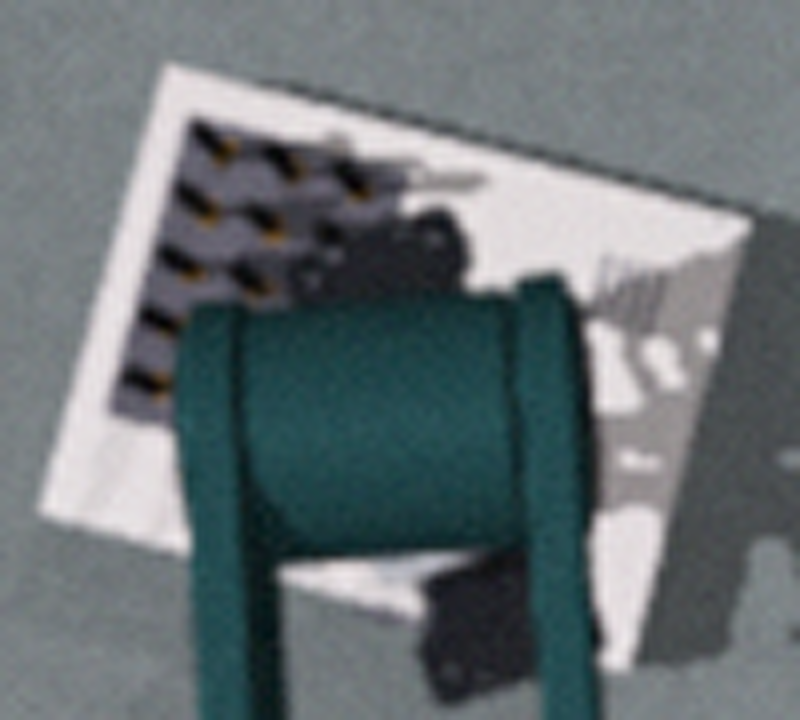

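The top view shows no tray along the visible front edge near (390,610), so it hasn't released yet. I'll press 1 mm more at a time.

```bash
for i in 1 2; do python3 -m inch '[{"linear":[0,0,-0.008],"twist":0,"gripper":0},{"linear":[0,0,-0.008],"twist":0,"gripper":0},{"linear":[0,0,-0.008],"twist":0,"gripper":0}]' | grep -E 'pos|force'; done
python3 - <<'E'
from h import *
b=snap('top','t7');crop(b,180,140,280,230,8,'d5')
E
```

```text
tool_pos: [0.5174, 0.1027, 0.1097]
wrist_force: [-1.5, 2.0, 6.3]
tool_pos: [0.5174, 0.1027, 0.109]
wrist_force: [-3.7, 1.2, 5.8]
```

View pics/d5.png

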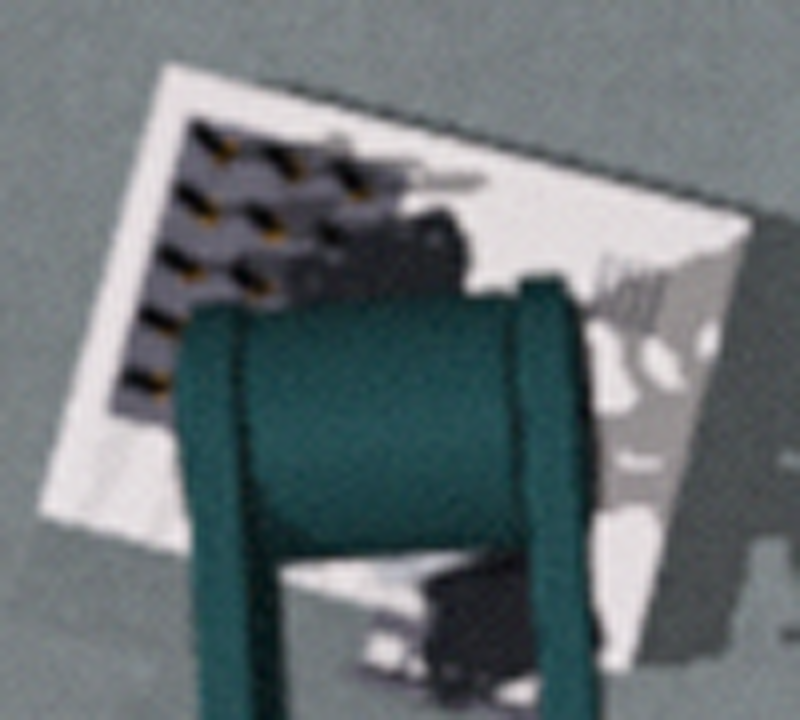

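The tray is out: a new piece shows below the front edge at (380,650)–(510,690). I'll pull the pin straight up.

```bash
python3 -m inch '[{"linear":[0,0,0.05],"twist":0,"gripper":0},{"linear":[0,0,0.13],"twist":0,"gripper":0},{"linear":[0,0,0.23],"twist":0,"gripper":0},{"linear":[0,0,0.33],"twist":0,"gripper":0},{"linear":[0,0,0.45],"twist":0,"gripper":0},{"linear":[0,0,0.58],"twist":0,"gripper":0},{"linear":[0,0,0.62],"twist":0,"gripper":0},{"linear":[0,0,0.62],"twist":0,"gripper":0}]'
python3 -m inch '[{"linear":[0.02,-0.2,0],"twist":0,"gripper":0},{"linear":[0.03,-0.45,0],"twist":0,"gripper":0},{"linear":[0.04,-0.7,0],"twist":0,"gripper":0},{"linear":[0.04,-1,0],"twist":0,"gripper":0}]'
python3 -m inch '[{"linear":[0.02,-0.3,0],"twist":0,"gripper":0},{"linear":[0.03,-0.6,0],"twist":0,"gripper":0},{"linear":[0.04,-1,0],"twist":0,"gripper":0}]'
python3 -m inch '[{"linear":[0.02,-0.3,0],"twist":0,"gripper":0},{"linear":[0.03,-0.6,0],"twist":0,"gripper":0},{"linear":[0.04,-0.8,0],"twist":0,"gripper":0},{"linear":[0.05,-0.95,0],"twist":0,"gripper":0},{"linear":[0.05,-1,0],"twist":0,"gripper":0},{"linear":[0.05,-1,0],"twist":0,"gripper":0},{"linear":[0.05,-1,0],"twist":0,"gripper":0},{"linear":[0.05,-1,0],"twist":0,"gripper":0}]'
python3 - <<'E'
from h import *
o=robot.get_obs();print(o['tool_pos'],o['ee_rot'],o['wrist_force'])
a=snap('scene','s8');crop(a,140,130,340,220,4,'d6');crop(a,150,130,220,230,8,'d7')
p=np.array(o['tool_pos']);q=np.array([p-[0,0,.0745],[p[0],p[1],.05],p-[0,0,.0305]])
print((proj(a,q)-[150,130]+.5)*8)
E
```

```text
time: 13.55
tool_pos: [0.5184, 0.1024, 0.1722]
ee_rot: [3.138, 0.002, 1.923]
wrist_force: [0.6, -0.3, -0.4]
width: 0.0137
time: 13.88
tool_pos: [0.5208, 0.0022, 0.1692]
ee_rot: [-3.141, -0.001, 1.925]
wrist_force: [0.7, 0.5, -0.5]
width: 0.0138
time: 14.13
tool_pos: [0.5247, -0.0976, 0.1692]
ee_rot: [-3.141, -0.001, 1.925]
wrist_force: [2.0, -0.4, -0.3]
width: 0.014
time: 14.8
tool_pos: [0.5302, -0.1961, 0.1698]
ee_rot: [3.141, -0.001, 1.925]
wrist_force: [0.3, -0.1, -1.8]
width: 0.014
[ 0.53023522 -0.19608049  0.16982012] [ 3.14145510e+00 -7.11280960e-04  1.92468927e+00] [ 0.25129104 -0.06193153 -1.82883748]
[[299.03757852 656.7884049 ]
 [314.78268665 743.8180542 ]
 [282.69642148 566.46414967]]
```

View pics/s8.png

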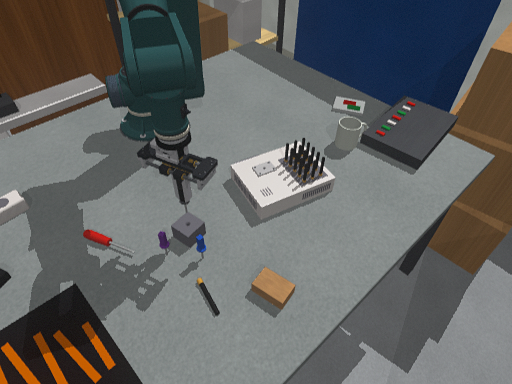

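View pics/d7.png

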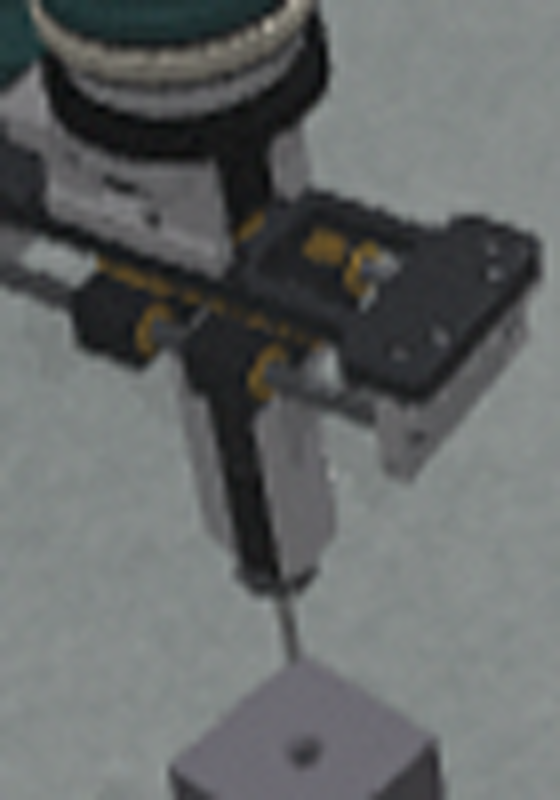

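The pin is intact and above the holder hole (crop (305,748)). I'll correct y by −3.3 mm and lower it.

```bash
python3 -m inch '[{"linear":[0,-0.033,-0.1],"twist":0,"gripper":0},{"linear":[0,-0.033,-0.2],"twist":0,"gripper":0},{"linear":[0,-0.033,-0.3],"twist":0,"gripper":0},{"linear":[0,-0.033,-0.36],"twist":0,"gripper":0},{"linear":[0,-0.033,-0.4],"twist":0,"gripper":0},{"linear":[0,-0.033,-0.4],"twist":0,"gripper":0},{"linear":[0,-0.033,-0.4],"twist":0,"gripper":0},{"linear":[0,-0.033,-0.4],"twist":0,"gripper":0}]'
for i in 1 2; do python3 -m inch '[{"linear":[0,0,-0.02],"twist":0,"gripper":0},{"linear":[0,0,-0.04],"twist":0,"gripper":0},{"linear":[0,0,-0.06],"twist":0,"gripper":0},{"linear":[0,0,-0.08],"twist":0,"gripper":0},{"linear":[0,0,-0.08],"twist":0,"gripper":0}]' | grep -E 'pos|force'; done
```

```text
time: 15.52
tool_pos: [0.5305, -0.2008, 0.1303]
ee_rot: [3.141, 0.001, 1.923]
wrist_force: [0.5, -0.1, -1.6]
width: 0.0141
tool_pos: [0.5299, -0.2005, 0.1213]
wrist_force: [-0.2, -0.2, -0.7]
tool_pos: [0.5299, -0.2005, 0.1133]
wrist_force: [-0.3, 0.6, -1.2]
```

```bash
python3 -m inch '[{"linear":[0.002,0.01,-0.02],"twist":0,"gripper":0},{"linear":[0.002,0.01,-0.05],"twist":0,"gripper":0},{"linear":[0.002,0.01,-0.08],"twist":0,"gripper":0},{"linear":[0.002,0.01,-0.12],"twist":0,"gripper":0},{"linear":[0.002,0.01,-0.16],"twist":0,"gripper":0},{"linear":[0.002,0.01,-0.2],"twist":0,"gripper":0},{"linear":[0.002,0.01,-0.24],"twist":0,"gripper":0},{"linear":[0.002,0.01,-0.28],"twist":0,"gripper":0},{"linear":[0.002,0.01,-0.28],"twist":0,"gripper":0},{"linear":[0.002,0.01,-0.28],"twist":0,"gripper":0}]'
for i in 1 2 3; do python3 -m inch '[{"linear":[0,0,-0.01],"twist":0,"gripper":0},{"linear":[0,0,-0.01],"twist":0,"gripper":0}]' | grep -E 'pos|force'; done
```

```text
time: 17.18
tool_pos: [0.5301, -0.1996, 0.0854]
ee_rot: [-3.141, -0.001, 1.923]
wrist_force: [0.5, -0.5, 0.5]
width: 0.0138
tool_pos: [0.5305, -0.1998, 0.0851]
wrist_force: [-0.5, -0.0, -0.1]
tool_pos: [0.5304, -0.1997, 0.084]
wrist_force: [-0.4, -0.3, -1.3]
tool_pos: [0.5303, -0.1997, 0.0828]
wrist_force: [0.6, 0.2, -0.5]
```

```bash
for i in 1 2 3; do python3 -m inch '[{"linear":[0,0,-0.01],"twist":0,"gripper":0},{"linear":[0,0,-0.01],"twist":0,"gripper":0},{"linear":[0,0,-0.01],"twist":0,"gripper":0}]' | grep -E 'pos|force'; done
```

```text
tool_pos: [0.5303, -0.1997, 0.0818]
wrist_force: [0.4, -0.7, -0.6]
tool_pos: [0.5303, -0.1997, 0.0808]
wrist_force: [-0.7, 0.6, 0.1]
tool_pos: [0.5305, -0.1998, 0.0806]
wrist_force: [-0.8, 0.8, 2.9]
```

The flange is on the holder (z = 0.0806, the same as at pick-up, with 2.9 N). I'll open partway, clear of the look-alikes, and rise.

```bash
python3 -m inch '[{"linear":[0,0,0],"twist":0,"gripper":0.2},{"linear":[0,0,0],"twist":0,"gripper":0.35},{"linear":[0,0,0],"twist":0,"gripper":0.45},{"linear":[0,0,0],"twist":0,"gripper":0.45},{"linear":[0,0,0],"twist":0,"gripper":0.45},{"linear":[0,0,0],"twist":0,"gripper":0.45}]'
python3 -m inch '[{"linear":[0,0,0.1],"twist":0,"gripper":0.45},{"linear":[0,0,0.3],"twist":0,"gripper":0.45},{"linear":[0,0,0.6],"twist":0,"gripper":0.45},{"linear":[0,0,0.9],"twist":0,"gripper":0.45},{"linear":[0,0,1],"twist":0,"gripper":0.45}]'
python3 -m inch '[{"linear":[-0.3,0,0.1],"twist":0,"gripper":0.45},{"linear":[-0.6,0,0.2],"twist":0,"gripper":0.45},{"linear":[-1,0,0.3],"twist":0,"gripper":0.45},{"linear":[-1,0,0.3],"twist":0,"gripper":0.45},{"linear":[-1,0,0.3],"twist":0,"gripper":0.45}]'
python3 - <<'E'
from h import *
a=snap('scene','s9');b=snap('top','t9')
A=cv2.resize(a['image'][190:280,140:230,::-1],None,fx=4.4,fy=4.4,interpolation=cv2.INTER_CUBIC)
B=cv2.resize(b['image'][140:230,180:270,::-1],None,fx=4.4,fy=4.4,interpolation=cv2.INTER_CUBIC)
cv2.imwrite('pics/e1.png',np.hstack([A,B]))
E
```

```text
time: 18.93
tool_pos: [0.5303, -0.1997, 0.0797]
ee_rot: [-3.142, -0.0, 1.923]
wrist_force: [0.1, 0.4, 0.3]
width: 0.0421
time: 19.35
tool_pos: [0.5324, -0.2007, 0.1861]
ee_rot: [3.135, 0.007, 1.923]
wrist_force: [0.4, -1.3, 1.1]
width: 0.0422
time: 19.77
tool_pos: [0.4296, -0.1998, 0.2109]
ee_rot: [3.14, 0.002, 1.922]
wrist_force: [0.7, 0.1, -0.5]
width: 0.0424
```

View pics/e1.png

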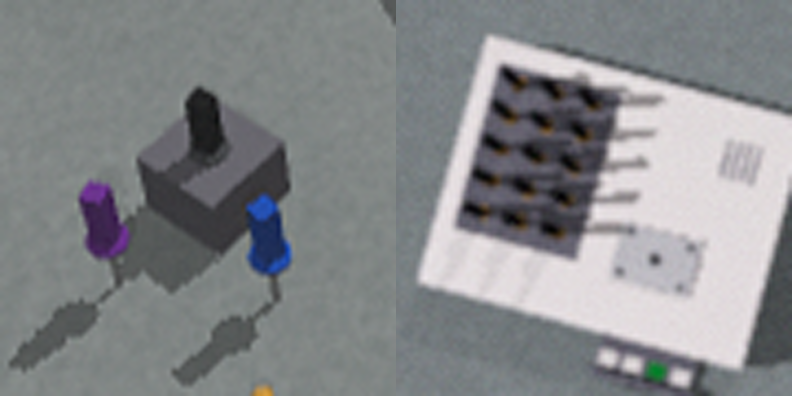

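View pics/t9.png

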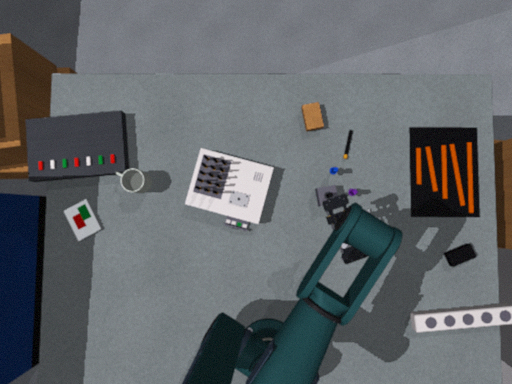

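The pin stands seated in the holder with its flange on the block, the tray is out at (238,224) in the top view, and nothing else has moved. I'll hand it in.

```bash
python3 -c "
from bench import robot
o=robot.get_obs();print(o['time'],o['wrist_force']);print(robot.close_job())"
```

```text
19.8667 [-0.35397402 -0.45160676 -0.72383446]
the job is handed in; nothing more can be done
None
```

The tray is released and the pin tool is back in its holder, upright and let go. The job was handed in at about 19.9 s of the 72 s allowed.

- **Release:** The pin went into the plate hole on the first try. It met the catch about 18 mm below the plate surface and freed the tray after roughly 6.5 mm of travel. That is a little more than the 5 mm stated, and the tray was still shut at about 5 mm. The highest upward force I read on the pin was 6.6 N, against the 25 N limit.
- **Return:** The pin seated at the same height it was picked up from, 0.0806 m, with a light 2.9 N contact. I then opened the gripper and backed the arm away.
- **Last checks:** The final pictures show the tray out and the pin upright with its flange on the block. The mug, screwdriver, antenna, box and both look-alike pins appeared unmoved. I judged these by eye and did not measure how far the tray came out. No check failed.

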